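# Open the spares cabinet by its paddle latch

## Robot

A 6-joint arm with a two-finger parallel gripper is mounted at the origin on the work surface. World frame = base frame: x ahead of the robot, y to its left, z up, the work surface at z = 0. Lengths are in m, angles in rad, forces in N, time in s.
With the tool pointing down it reaches from about 0.35 to 0.775 m from the base axis. Payload 5.5 kg.
Tool frame: the origin (TCP) lies at the very end of the fingers, on their centre line; the grasp point (between the pads) lies 19 mm behind it; z points along the fingers, y is the direction in which the jaws open and shut (so a half turn about z gives the same grasp; the last joint's range is limited). The gripper opens to 85 mm and grips with 20 to 120 N. Pads are 22 mm wide; open, the fingers measure 114 mm over their backs; the gripper's body (76 mm by 85 mm) begins 54 mm behind the grasp point. The pads swing forward as they close: fully open they stand 13 mm farther back than shut.
Start: joints at [-0.14, 0.313, 0.046, 1.304, 0, 1.431], TCP at [0.575, -0, 0.231] pointing down, gripper open.
Joint ranges: [-2.76, 2.76], [-0.86, 1.69], [-1.03, 1.26], [-2.2, 2.34], [-1.47, 1.5], [-3.14, 3.14]. Speed limits (rad/s): [2.57, 2.57, 3.14, 3.14, 3.14, 3.14].

## Interface

Orientations are given as a unit quaternion [w, x, y, z].
In Python, from workcell import get_state, read_camera, hand_in, find_in, silhouettes gives the robot as it stands. The module is installed in compiled form; this text tells all that it offers.
- The arm moves only by the tool send_rows, never from a script. Its argument "deltas" is a list that holds one entry, the list of rows, each a list of 6 numbers: the shift along the world's x, y, z in cm, then the turn, a rotation vector about the world's x, y, z in degrees. In form: [[[dx, dy, dz, wx, wy, wz], ...]]. A call has 1 to 12 rows; each row is the pose to reach, as a shift and turn from the pose commanded when the call began; what a row does not reach only later rows make up. A row lasts 1/10 s, in which the tool goes at most 50 mm and 8.59 degrees, less where a joint would pass 70% of its speed; a pose out of reach is approached as far as the arm can. A call with a gripper value outside its range is refused whole. "jaw" is the opening, from -1 (shut) to 1 (fully open), so that 0 is half open, set as the call begins (left out, the last holds). The fingers move at their own pace and stop on an object; "force" is the grip in N (left out, the last holds). Time passes only in rows, so rows that repeat a pose let the fingers close. It gives the time, the measured TCP pose, the force and the opening at its end, in the units of the state.
- get_state(): the state, without advancing time (a new reading comes with each control period).
- read_camera(name): name is "scene" or "side" or "wrist"; returns a dict with "img" (384x512x3 uint8, red, green, blue), "z_map" (384x512 float32, m along the optical axis (not along the pixel's ray), 0 where there is no reading), "vfov" (degrees; the focal length in pixels is half the picture's height over the tangent of half this angle, whatever the lens; pixels are square), "cx", "cy" (the principal point, pixels), "R" (3x3) and "t" (3): a world point X has camera coordinates R X + t; the wrist camera has in their place "hand_eye" (4x4, takes a point from camera to tool coordinates, whose origin is the TCP and whose axes are the flange's). Camera axes: x right, y down, z forward; pixel columns grow to the right and rows downward; lengths in m; the calibration is good to about 2 mm. A picture is of the moment at which its call begins: read the wrist's pose just before it.
- hand_in(): hands the job in, once; it reports no verdict.
Trained networks look in a picture, given as the dict that the camera call returned (one of the last four; its "shot" number tells which), for a name from the list of things; names that differ only in an ending like _2 or _b are one class to them, and where a whole thing is asked for, a point or a joint stands for the part that bears it (a point fixed in the world has none). Each returns a list of dicts, best first, with "conf" (0 to 1); they miss things now and then, are a little off and sometimes report something else, mostly with a low value. They report only what shows in the picture. A call takes as long as a camera call.
- find_in(picture, thing): "box" ([centre column, centre row, width, height] in pixels, round what is visible of it).
- silhouettes(picture, thing): "mask" (384x512 bool, what is visible of it) and "box" ([centre column, centre row, width, height] in pixels, round what is visible of it).
The state is a dict: "clock": time; "joint_pos": joint angles; "qvel": joint speeds; "tau": joint torques, N m; "tcp_pos": TCP position; "orientation": TCP orientation; "wrist_force": force on the tool from outside, world axes, zero at the start; "ft_torque": the same for the moment, N m; "finger_gap": finger opening in m.
Only numpy, scipy, OpenCV 4.12 (cv2) and the standard library are available. Lean on these libraries where they do the work, as an engineer would, in place of code of your own. Each camera call takes 0.05 s, during which the arm holds its last target.

## Task

Open the small blue steel cabinet on the workbench: lift the red paddle handle on its door until you feel the latch inside bottom out, and, keeping it lifted with a light hand, swing the door open to at least 60 degrees and let go, so that the door stays open and the paddle springs back down. Never force the latch, neither by tugging the door while it is still caught nor by heaving on the paddle once it has bottomed, do not fling the door, and leave the oil bottle, the spool and the tin standing where they are.

Things in the scene. Friction and masses are not known exactly. Their poses are not given: they have to be found in the camera images.
- cabinet: Blue steel cabinet fixed to the bench, 200 deep (x) x 220 wide (y) x 190 high (z) mm; origin at the centre of its underside on the bench. Its own -x side is the front, covered by the door; it stands turned about a quarter turn (yaw), so that the front faces the robot's left (+y) and the hinge is at its edge far from the robot.
- door (a joint): Opening angle of the door, rad: 0 shut, 1.9 fully open. Steel door 220 wide, 170 high, 12 mm thick, about 0.9 kg. Vertical hinge at the left edge of the front as one faces it (cabinet frame x -100, y +110 mm); the other edge swings out, clockwise from above. A stiff hinge (0.12 N m) keeps it where it is left. Shut, it has some 2 mm of play until the pawl catches.
- door_hinge (a point): Point on the door's vertical hinge axis, at the height of the paddle's pivot (162 mm over the bench). Its frame turns with the door: x through the door from its front into the cabinet (when shut), y from the free edge towards the hinge, z up.
- paddle (a joint): Lift angle of the red paddle, rad: 0 at rest (down), at most 0.6. Horizontal pivot in the door's front face, 155 mm from the hinge axis, 12 mm in front of it, 162 mm over the bench. Lifting the outer end lowers the pawl inside. A spring pulls it back: 3 N at the lip at rest, about 5 N lifted; a pinch adds 1 to 2 N of drag.
- paddle_lip (a point): Centre of the paddle's outer lip, a round bar 16 mm thick, 36 mm long, domed ends, along the door's width (point y, towards the hinge). At rest 52 mm in front of the door's face (64 mm before the hinge axis), 155 mm from the hinge axis along the door, 150 mm over the bench. Pinched lightly by its ends from above it pivots between the pads as it lifts. The plate to the door is 18 mm wide.
- pawl: Hidden steel pawl, rigid with the paddle, origin on its pivot; hook 34-42 mm behind. Unseen keeper, set at another height each time: the pawl comes free at 0.07 to 0.39 rad of paddle lift, and 3 to 4 mm of lip lift farther (0.14 to 0.44 rad) bottoms on a firm ledge. Past 0.35 rad of door it is clear of the cabinet. Over 13 N on it damages it: keep the lift on the lip under 14 N.
- oil: White plastic bottle with red cap, 52 mm in diameter, 120 mm high, standing on the bench beside the cabinet (either side), origin under its base. Leave alone.
- spool: Orange thread spool, 54 mm in diameter, 82 mm high, standing on the bench on the other side of the cabinet, origin under its base. Leave alone.
- tin: Steel tin, 60 mm in diameter, 50 mm high, standing on top of the cabinet near its middle, origin under its base. Leave alone.

How it is judged:
On the way, in this order (a step that is already met when the one before it is completed fails the run):
1. the paddle is lifted while the door is still shut (value of joint paddle above 0.07 rad and value of joint door below 0.05 rad), for 0.1 s.
2. the door is swung out past its latch (value of joint door above 0.5 rad), for 0.1 s.
At the end, for the whole second after the job is handed in: The door stands still and open by more than 0.95 rad (54 degrees), the paddle is let go and back down (under 0.06 rad), and the oil bottle, spool and tin stand upright within 15 mm of where they were (value of joint door above 0.95 rad and velocity of joint door between -0.05 and 0.05 rad/s and value of joint paddle below 0.06 rad and distance of each of oil, spool, tin from where it was at the start of the episode below 0.015 m and angle between each of oil, spool, tin's own z axis and vertical below 0.15 rad); the robot touches nothing.
It fails at once if the latch is forced: more than 13 N on the pawl (contact force between pawl and anything else above 13 N).
It fails at once if the door is flung: faster than 2 rad/s (velocity of joint door above 2 rad/s).
It fails at once if a bystander is knocked away or over (distance of any of oil, spool, tin from where it was at the start of the episode above 0.03 m or angle between any of oil, spool, tin's own z axis and vertical above 0.5 rad).
It also fails if it takes over 67 s, if anything falls off the work surface, if the arm or the gripper's body presses on something with over 40 N, if the wrist force passes 120 N, or if a joint passes its speed limit or range.

## Working session

There is one attempt and no reset: what is moved stays moved. The work goes in short steps, Python scripts to look and compute and a tool call to move; the robot and the scene stay as the last step left them, time stands still between calls to the robot, and variables do not carry over. Pictures are saved under pics/ and viewed, and the job is handed in when it is done.

Besides the shell and the picture viewer there is one more tool, called after "Emit:" by a JSON object that holds its "name" and its "arguments". send_rows: Moves the arm, as the interface text tells. Its arguments: {"type":"object","properties":{"deltas":{"type":"array","items":{"type":"array","items":{"type":"array","items":{"type":"number"}}}},"jaw":{"type":"number"},"force":{"type":"number"}},"required":["deltas"]}

```bash
mkdir -p pics
cat > h.py <<'E'
import numpy as np, cv2
from workcell import get_state, read_camera, find_in, silhouettes, hand_in
def K(c):
    f=c["img"].shape[0]/2/np.tan(np.radians(c["vfov"])/2); return f,c["cx"],c["cy"]
def cloud(c):
    f,cx,cy=K(c); z=c["z_map"]; v,u=np.mgrid[:z.shape[0],:z.shape[1]]
    P=np.stack([(u-cx)/f*z,(v-cy)/f*z,z],-1)
    if "R" in c: W=(P-c["t"])@c["R"]
    else: W=None
    return W,z>0
def save(c,n): cv2.imwrite(f"pics/{n}.png",cv2.cvtColor(c["img"],cv2.COLOR_RGB2BGR))
E
python3 - <<'E'
from h import *
s=get_state(); print({k:np.round(v,3) for k,v in s.items()})
for n in("scene","side"):
    c=read_camera(n); save(c,n+"0"); W,ok=cloud(c)
    for t in("cabinet","door","paddle","oil","spool","tin"):
        r=silhouettes(c,t)
        for q in r[:2]:
            m=q["mask"]&ok; p=W[m]
            print(n,t,round(q["conf"],2),np.round(q["box"]),m.sum(), np.round(np.median(p,0),3) if len(p) else '',np.round(np.percentile(p,[3,97],axis=0),3).tolist() if len(p) else '')
E
```

```text
{'clock': np.float64(0.0), 'joint_pos': array([-0.14 ,  0.314,  0.045,  1.304, -0.   ,  1.431]), 'qvel': array([ 0.   ,  0.   , -0.001, -0.   , -0.002,  0.   ]), 'tau': array([-3.0000e-03, -4.8063e+01,  2.9853e+01,  2.0000e-02, -0.0000e+00,
       -0.0000e+00]), 'tcp_pos': array([0.575, 0.   , 0.23 ]), 'orientation': array([-0.001,  0.707,  0.707, -0.001]), 'wrist_force': array([-0.231, -0.378,  0.658]), 'ft_torque': array([ 0.006,  0.071, -0.017]), 'finger_gap': np.float64(0.086)}
scene door 0.61 [307. 191. 112. 124.] 484 [0.672 0.047 0.154] [[0.507, 0.023, 0.031], [0.679, 0.074, 0.19]]
scene door 0.24 [260. 230. 216. 202.] 28363 [ 0.654 -0.13   0.155] [[0.505, -0.195, 0.023], [0.713, 0.04, 0.192]]
scene spool 0.77 [362. 303.  46.  72.] 2145 [ 0.776 -0.04   0.059] [[0.748, -0.054, 0.007], [0.792, -0.01, 0.084]]
side cabinet 0.67 [250. 206. 145. 159.] 14530 [ 0.606 -0.131  0.19 ] [[0.485, -0.193, 0.035], [0.702, 0.035, 0.192]]
side cabinet 0.29 [336. 243.  32.  42.] 911 [ 0.768 -0.039  0.081] [[0.744, -0.053, 0.006], [0.79, -0.007, 0.084]]
side paddle 0.44 [255. 130.  16.  11.] 121 [0.507 0.068 0.157] [[0.49, 0.052, 0.15], [0.52, 0.078, 0.159]]
side oil 0.8 [169. 199.  29.  41.] 762 [ 0.413 -0.135  0.079] [[0.391, -0.148, 0.01], [0.427, -0.108, 0.121]]
side spool 0.64 [336. 241.  34.  40.] 935 [ 0.768 -0.039  0.08 ] [[0.743, -0.053, 0.003], [0.791, -0.006, 0.084]]
side tin 0.78 [224. 181.  30.  43.] 1171 [ 0.562 -0.13   0.239] [[0.533, -0.148, 0.199], [0.584, -0.097, 0.242]]
```

Run:
```python
import cv2
a=cv2.imread("pics/scene0.png");b=cv2.imread("pics/side0.png")
cv2.imwrite("pics/s0.png",cv2.resize(b[80:300,130:380],None,fx=3,fy=2.7))
```

```text
(no output)
```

View pics/scene0.png

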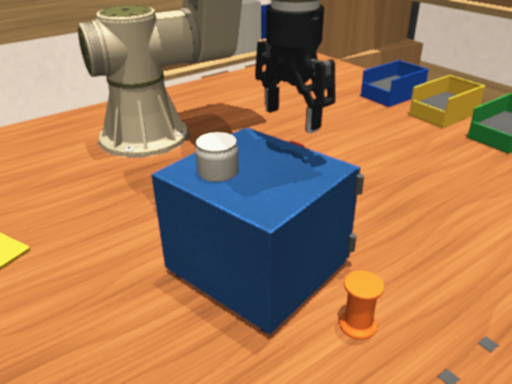

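```bash
sleep 1
```

```text
(no output)
```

View pics/s0.png

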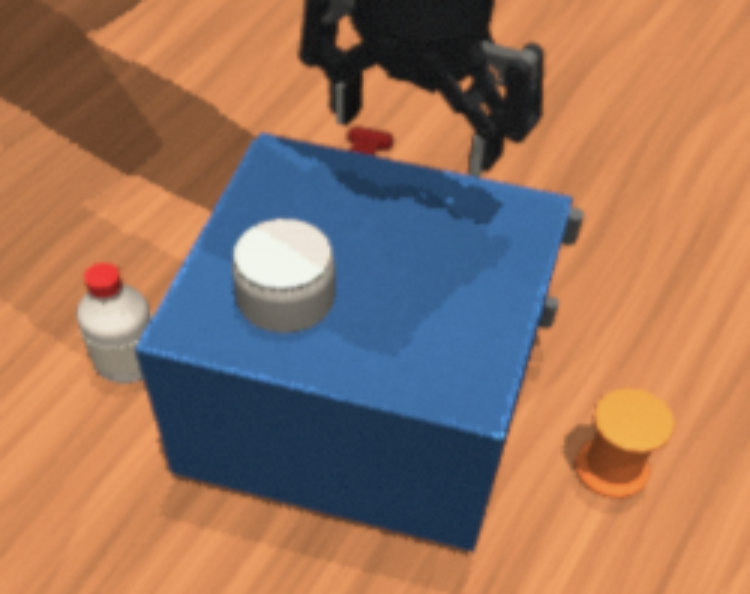

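Run:
```python
from h import *
for n in("side","scene"):
    c=read_camera(n); W,ok=cloud(c); im=c["img"].astype(int)
    blue=(im[...,2]>im[...,0]+25)
    m=ok&blue&(abs(W[...,2]-0.19)<0.006)&(abs(W[...,0]-.6)<.2)&(abs(W[...,1]+.08)<.2)
    m=cv2.morphologyEx(m.astype(np.uint8),cv2.MORPH_OPEN,np.ones((3,3)))>0
    p=W[m]; print(n,m.sum(),p[:,2].mean())
    r=cv2.minAreaRect((p[:,:2]*1000).astype(np.float32)); print(r)
    print(cv2.boxPoints(r))
    red=(im[...,0]>90)&(im[...,1]<50)&(im[...,2]<50)&ok&(W[...,1]>0.0)&(W[...,2]>.1)
    q=W[red]
    if len(q):
        v,u=np.where(red); print('red',red.sum(),u.mean(),v.mean(),np.median(q,0),q.min(0),q.max(0))
        print(np.round(q[::max(1,len(q)//25)],3).tolist())
```

```text
side 9520 0.19037378145377676
((583.8150634765625, -71.13984680175781), (219.96372985839844, 211.91094970703125), 13.340927124023438)
[[ 452.35248     6.578596]
 [ 501.24982  -199.61378 ]
 [ 715.27765  -148.85829 ]
 [ 666.3803     57.33409 ]]
red 92 252.77173913043478 131.75 [0.50800157 0.06744863 0.15634147] [0.49201629 0.04930657 0.1508825 ] [0.52069955 0.0769234  0.16016681]
[[0.492, 0.067, 0.158], [0.497, 0.072, 0.157], [0.493, 0.065, 0.157], [0.499, 0.068, 0.158], [0.505, 0.071, 0.158], [0.511, 0.074, 0.159], [0.497, 0.067, 0.155], [0.504, 0.068, 0.158], [0.509, 0.072, 0.157], [0.515, 0.076, 0.157], [0.497, 0.064, 0.155], [0.502, 0.067, 0.155], [0.508, 0.07, 0.155], [0.515, 0.071, 0.157], [0.52, 0.076, 0.156], [0.5, 0.062, 0.154], [0.505, 0.066, 0.154], [0.511, 0.069, 0.155], [0.516, 0.073, 0.154], [0.502, 0.055, 0.159], [0.505, 0.062, 0.155], [0.511, 0.065, 0.155], [0.516, 0.069, 0.154], [0.521, 0.075, 0.152], [0.506, 0.057, 0.156], [0.511, 0.06, 0.156], [0.514, 0.068, 0.151], [0.505, 0.049, 0.159], [0.51, 0.054, 0.158], [0.516, 0.056, 0.159], [0.516, 0.052, 0.159]]
scene 10325 0.19083795483817054
((585.3688354492188, -73.33761596679688), (221.75613403320312, 211.163818359375), 13.724381446838379)
[[ 452.60703     2.92375 ]
 [ 502.70602  -202.21097 ]
 [ 718.1306   -149.59898 ]
 [ 668.0316     55.535736]]
red 4 294.0 142.5 [0.50153641 0.06971687 0.1585425 ] [0.49700862 0.06899286 0.1579501 ] [0.50533587 0.07106013 0.15869259]
[[0.497, 0.069, 0.158], [0.499, 0.07, 0.158], [0.504, 0.07, 0.159], [0.505, 0.071, 0.159]]
```

Emit:
{"name": "send_rows", "arguments": {"deltas": [[[-2,3,1,0,0,4],[-5,6,1,0,0,9],[-7,7,1,0,0,13.5],[-7,7,1,0,0,13.5],[-7,7,1,0,0,13.5]]], "jaw": 1, "force": 20}}

```text
clock: 1.3
tcp_pos: [0.5053, 0.0702, 0.2418]
orientation: [0.001, 0.619, 0.785, 0.0]
wrist_force: [-0.6, -0.4, -0.7]
finger_gap: 0.0854
```

```bash
cat >> h.py <<'E'
from scipy.spatial.transform import Rotation as Ro
def wcloud(c,s):
    f,cx,cy=K(c); z=c["z_map"]; v,u=np.mgrid[:z.shape[0],:z.shape[1]]
    P=np.stack([(u-cx)/f*z,(v-cy)/f*z,z],-1); H=np.array(c["hand_eye"])
    T=P@H[:3,:3].T+H[:3,3]; q=s["orientation"]
    return T@Ro.from_quat([q[1],q[2],q[3],q[0]]).as_matrix().T+s["tcp_pos"],z>0
E
python3 - <<'E'
from h import *
s=get_state(); c=read_camera("wrist"); save(c,"w1"); print(s["tcp_pos"],s["orientation"],s["joint_pos"],s["wrist_force"])
W,ok=wcloud(c,s); im=c["img"].astype(int)
red=(im[...,0]>90)&(im[...,1]<60)&(im[...,2]<60)&ok
q=W[red]; v,u=np.where(red); print(red.sum(),u.min(),u.max(),v.min(),v.max())
ew=np.array([.972,.233,0]);n=np.array([-.233,.972,0])
h=np.array([.6697,.045,.162])
L=np.stack([(q-h)@ew,(q-h)@n,q[:,2]],-1)
print(np.percentile(L,[1,25,50,75,99],axis=0))
far=L[:,1]>0.05; print(np.percentile(L[far],[1,50,99],axis=0))
for t in("paddle","door"):
    for r in find_in(c,t)[:2]: print(t,r)
E
```

```text
[0.5052851  0.07016734 0.24175227] [6.25477063e-04 6.19196217e-01 7.85235963e-01 3.69614403e-04] [-1.93882189e-02  1.83087039e-01 -9.89899725e-02  1.28727580e+00
 -1.66162827e-04  1.31604942e+00] [-0.5567018  -0.39523567 -0.72792667]
2340 106 278 179 365
[[-0.17033332  0.0160605   0.12415983]
 [-0.16015517  0.03450673  0.15687385]
 [-0.15442137  0.05206257  0.15862394]
 [-0.1487126   0.06608813  0.16086683]
 [-0.13841443  0.0735426   0.16531024]]
[[-0.17115505  0.05030414  0.15089434]
 [-0.15442635  0.06553096  0.1572558 ]
 [-0.1379629   0.07363521  0.16016223]]
paddle {'box': [251.8, 220.0, 52.7, 81.3], 'conf': 0.6}
door {'box': [322.3, 239.2, 325.0, 114.7], 'conf': 0.72}
```

View pics/w1.png

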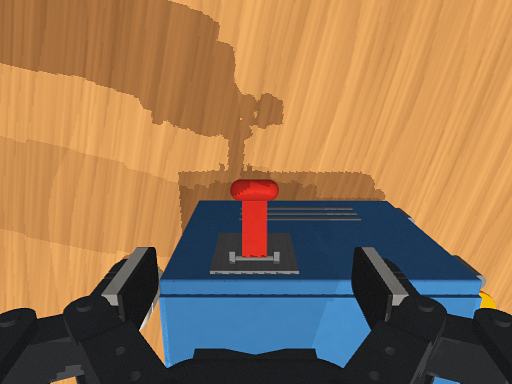

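Emit:
{"name": "send_rows", "arguments": {"deltas": [[[-0.1,0.2,-2,0,0,0],[-0.1,0.2,-5,0,0,0],[-0.1,0.2,-8,0,0,0],[-0.1,0.2,-10,0,0,0],[-0.1,0.2,-11.6,0,0,0],[-0.1,0.2,-11.6,0,0,0],[-0.1,0.2,-11.6,0,0,0]]]}}

```text
clock: 2.15
tcp_pos: [0.5045, 0.0715, 0.1252]
orientation: [-0.0, 0.62, 0.785, -0.0]
wrist_force: [0.8, 0.0, 0.3]
finger_gap: 0.0858
```

Run:
```python
from h import *
s=get_state(); c=read_camera("wrist"); save(c,"w2"); print(s["tcp_pos"],s["wrist_force"],s["ft_torque"])
```

```text
[0.50447595 0.07151409 0.12523947] [0.76160291 0.00896805 0.31645927] [-0.04641432  0.00452706  0.06915451]
```

View pics/w2.png

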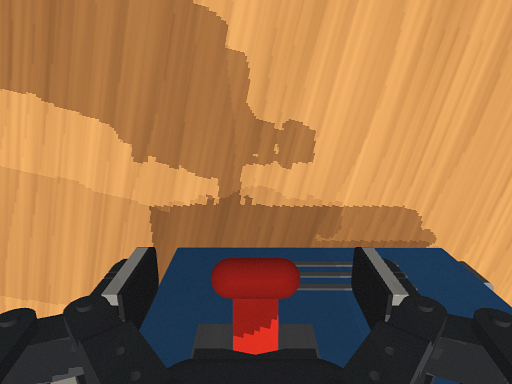

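Lip centred between the pads at (256,279), with the pads at columns 155 and 358. Closing lightly.

Emit:
{"name": "send_rows", "arguments": {"deltas": [[[0,0,0,0,0,0],[0,0,0,0,0,0],[0,0,0,0,0,0],[0,0,0,0,0,0],[0,0,0,0,0,0],[0,0,0,0,0,0],[0,0,0,0,0,0],[0,0,0,0,0,0],[0,0,0,0,0,0],[0,0,0,0,0,0]]], "jaw": -1, "force": 20}}

```text
clock: 3.2
tcp_pos: [0.5045, 0.072, 0.1259]
orientation: [0.0, 0.619, 0.785, 0.0]
wrist_force: [-0.3, -0.3, 5.7]
finger_gap: 0.0342
```

Run:
```python
from h import *
s=get_state(); c=read_camera("wrist"); save(c,"w3"); print(s["tcp_pos"],s["wrist_force"],s["ft_torque"],s["finger_gap"])
```

```text
[0.50446975 0.07200071 0.12587899] [-0.29706944 -0.32555066  5.71838931] [-0.04342327  0.05730878 -0.01332708] 0.03424400091880111
```

View pics/w3.png

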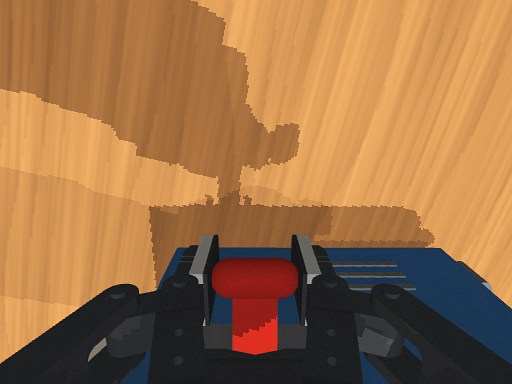

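Emit:
{"name": "send_rows", "arguments": {"deltas": [[[0,0.02,0.1,0,0,0],[0,0.05,0.2,0,0,0],[-0.01,0.07,0.3,0,0,0],[-0.01,0.08,0.4,0,0,0],[-0.02,0.09,0.5,0,0,0],[-0.02,0.09,0.5,0,0,0]]]}}

```text
clock: 3.85
tcp_pos: [0.5041, 0.0729, 0.1303]
orientation: [0.0, 0.619, 0.785, 0.0]
wrist_force: [3.7, -1.2, -3.7]
finger_gap: 0.0342
```

Emit:
{"name": "send_rows", "arguments": {"deltas": [[[0,0.01,0.05,0,0,0],[0,0.02,0.1,0,0,0],[0,0.03,0.15,0,0,0],[0,0.03,0.2,0,0,0],[0,0.03,0.2,0,0,0]]]}}

```text
clock: 4.35
tcp_pos: [0.5041, 0.0732, 0.1324]
orientation: [0.0, 0.619, 0.785, 0.0]
wrist_force: [5.2, -2.3, -4.3]
finger_gap: 0.0343
```

```bash
cat > st.py <<'E'
from h import *
s=get_state(); print(s["clock"],np.round(s["tcp_pos"],4),np.round(s["wrist_force"],2),np.round(s["ft_torque"],3),s["finger_gap"])
E
cat > lip.py <<'E'
from h import *
import sys
s=get_state(); c=read_camera("wrist"); save(c,sys.argv[1])
W,ok=wcloud(c,s); im=c["img"].astype(int)
red=(im[...,0]>90)&(im[...,1]<60)&(im[...,2]<60)
v,u=np.where(red); print("red",red.sum(),u.min(),u.max(),v.min(),v.max())
q=W[red&ok]; print(np.percentile(q[:,2],[50,90,98]))
print(np.round(s["tcp_pos"],4),np.round(s["wrist_force"],2))
E
python3 lip.py w4
```

```text
red 5547 212 297 258 354
[0.16271499 0.16520481 0.16598809]
[0.5041 0.0732 0.1324] [ 5.17 -2.25 -4.27]
```

View pics/w4.png

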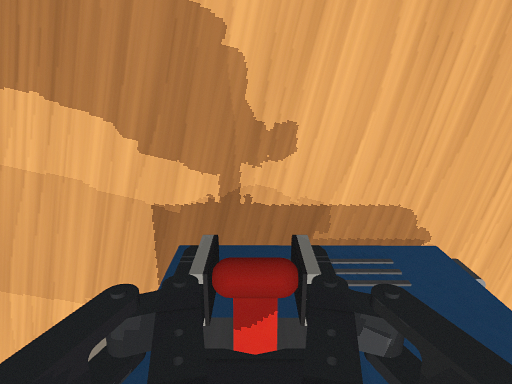

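Emit:
{"name": "send_rows", "arguments": {"deltas": [[[0.03,-0.02,0,0,0,0],[0.05,-0.04,0,0,0,0],[0.05,-0.04,0,0,0,0],[0.05,-0.04,0.05,0,0,0],[0.05,-0.04,0.1,0,0,0],[0.05,-0.04,0.1,0,0,0]]]}}

```text
clock: 5.0
tcp_pos: [0.5041, 0.0731, 0.1332]
orientation: [-0.0, 0.619, 0.785, 0.0]
wrist_force: [3.8, 1.6, -4.6]
finger_gap: 0.0342
```

Emit:
{"name": "send_rows", "arguments": {"deltas": [[[0.03,0.01,0.03,0,0,0],[0.03,0.01,0.06,0,0,0],[0.03,0.01,0.06,0,0,0]]]}}

```text
clock: 5.3
tcp_pos: [0.5041, 0.0731, 0.1337]
orientation: [-0.001, 0.619, 0.785, -0.0]
wrist_force: [1.5, 2.8, -5.9]
finger_gap: 0.0344
```

Emit:
{"name": "send_rows", "arguments": {"deltas": [[[0,0.0,0.03,0,0,0],[0,0.0,0.06,0,0,0],[0,0,0.06,0,0,0]]]}}

```text
clock: 5.6
tcp_pos: [0.5041, 0.0732, 0.1343]
orientation: [-0.001, 0.619, 0.785, -0.0]
wrist_force: [1.9, 3.5, -6.3]
finger_gap: 0.0342
```

Emit:
{"name": "send_rows", "arguments": {"deltas": [[[0.01,0.02,0.03,0,0,0],[0.01,0.03,0.06,0,0,0],[0.01,0.03,0.06,0,0,0]]]}}

```text
clock: 5.9
tcp_pos: [0.5041, 0.0731, 0.135]
orientation: [-0.0, 0.619, 0.785, -0.0]
wrist_force: [-0.5, 2.9, -5.4]
finger_gap: 0.034
```

Emit:
{"name": "send_rows", "arguments": {"deltas": [[[0,0.01,0.03,0,0,0],[0,0.01,0.06,0,0,0],[0,0.01,0.06,0,0,0]]]}}

```text
clock: 6.2
tcp_pos: [0.5042, 0.0732, 0.1355]
orientation: [-0.0, 0.619, 0.785, -0.0]
wrist_force: [-1.3, 1.4, -5.2]
finger_gap: 0.034
```

Emit:
{"name": "send_rows", "arguments": {"deltas": [[[0,0.01,0.03,0,0,0],[0,0.01,0.06,0,0,0],[0,0.01,0.06,0,0,0]]]}}

```text
clock: 6.5
tcp_pos: [0.5043, 0.0731, 0.1362]
orientation: [-0.0, 0.619, 0.785, -0.0]
wrist_force: [-2.5, 0.3, -5.3]
finger_gap: 0.0341
```

Emit:
{"name": "send_rows", "arguments": {"deltas": [[[0,0,0.03,0,0,0],[0,0,0.06,0,0,0],[0,0,0.06,0,0,0]]]}}

```text
clock: 6.8
tcp_pos: [0.5043, 0.0733, 0.1368]
orientation: [-0.0, 0.619, 0.785, -0.0]
wrist_force: [-3.9, -1.3, -5.3]
finger_gap: 0.0345
```

Emit:
{"name": "send_rows", "arguments": {"deltas": [[[0,0,0.03,0,0,0],[0,0,0.06,0,0,0],[0,0,0.06,0,0,0]]]}}

```text
clock: 7.1
tcp_pos: [0.5043, 0.0734, 0.1374]
orientation: [-0.0, 0.619, 0.785, -0.0]
wrist_force: [-4.5, -0.5, -6.0]
finger_gap: 0.0337
```

Emit:
{"name": "send_rows", "arguments": {"deltas": [[[-0.02,0,0.03,0,0,0],[-0.03,0,0.06,0,0,0],[-0.03,0,0.06,0,0,0]]]}}

```text
clock: 7.4
tcp_pos: [0.5044, 0.0734, 0.1382]
orientation: [-0.0, 0.619, 0.785, 0.0]
wrist_force: [-4.5, -0.7, -5.7]
finger_gap: 0.0335
```

Emit:
{"name": "send_rows", "arguments": {"deltas": [[[-0.02,0,0.03,0,0,0],[-0.03,0,0.06,0,0,0],[-0.03,0,0.06,0,0,0]]]}}

```text
clock: 7.7
tcp_pos: [0.5044, 0.0734, 0.1389]
orientation: [0.0, 0.619, 0.785, 0.0]
wrist_force: [-3.9, -0.6, -6.2]
finger_gap: 0.034
```

Emit:
{"name": "send_rows", "arguments": {"deltas": [[[-0.02,0,0.03,0,0,0],[-0.02,0,0.06,0,0,0],[-0.02,0,0.06,0,0,0]]]}}

```text
clock: 8.0
tcp_pos: [0.5043, 0.0734, 0.1395]
orientation: [0.0, 0.619, 0.785, 0.0]
wrist_force: [-2.3, -0.5, -5.6]
finger_gap: 0.034
```

```bash
python3 lip.py w5
```

```text
red 5531 212 297 256 354
[0.16675721 0.17134812 0.17209675]
[0.5043 0.0734 0.1395] [-2.29 -0.48 -5.58]
```

View pics/w5.png

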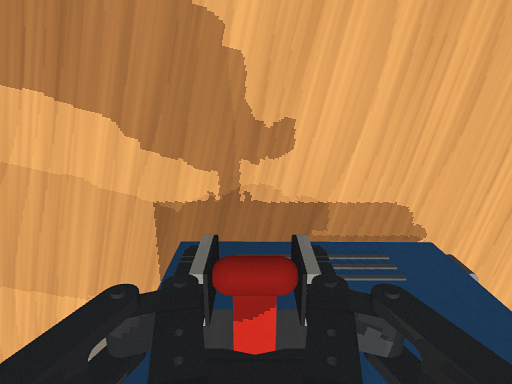

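Emit:
{"name": "send_rows", "arguments": {"deltas": [[[-0.01,0,0.03,0,0,0],[-0.02,0,0.06,0,0,0],[-0.02,0,0.06,0,0,0]]]}}

```text
clock: 8.35
tcp_pos: [0.5043, 0.0734, 0.1401]
orientation: [0.0, 0.619, 0.785, 0.0]
wrist_force: [-1.5, 0.1, -7.0]
finger_gap: 0.0341
```

Emit:
{"name": "send_rows", "arguments": {"deltas": [[[0,0,0.04,0,0,0],[0,0,0.04,0,0,0]]]}}

```text
clock: 8.55
tcp_pos: [0.5043, 0.0733, 0.1406]
orientation: [0.0, 0.619, 0.785, 0.0]
wrist_force: [0.0, -0.2, -6.7]
finger_gap: 0.0341
```

Emit:
{"name": "send_rows", "arguments": {"deltas": [[[0,0,0.05,0,0,0],[0,0,0.05,0,0,0]]]}}

```text
clock: 8.75
tcp_pos: [0.5043, 0.0733, 0.1411]
orientation: [0.0, 0.619, 0.785, 0.0]
wrist_force: [0.9, -0.3, -5.0]
finger_gap: 0.0345
```

Emit:
{"name": "send_rows", "arguments": {"deltas": [[[0,0,0.05,0,0,0],[0,0,0.05,0,0,0]]]}}

```text
clock: 8.95
tcp_pos: [0.5042, 0.0733, 0.1415]
orientation: [0.0, 0.619, 0.785, 0.0]
wrist_force: [1.5, -1.5, -5.8]
finger_gap: 0.0342
```

Emit:
{"name": "send_rows", "arguments": {"deltas": [[[0,-0.01,0.05,0,0,0],[0,-0.01,0.05,0,0,0]]]}}

```text
clock: 9.15
tcp_pos: [0.5042, 0.0733, 0.142]
orientation: [0.0, 0.619, 0.785, 0.0]
wrist_force: [2.5, -0.9, -6.2]
finger_gap: 0.0341
```

Emit:
{"name": "send_rows", "arguments": {"deltas": [[[0.02,0,0.05,0,0,0],[0.02,0,0.05,0,0,0]]]}}

```text
clock: 9.35
tcp_pos: [0.5042, 0.0733, 0.1425]
orientation: [0.0, 0.619, 0.785, 0.0]
wrist_force: [2.5, -1.2, -5.4]
finger_gap: 0.0339
```

Emit:
{"name": "send_rows", "arguments": {"deltas": [[[0.02,-0.01,0.05,0,0,0],[0.02,-0.01,0.05,0,0,0]]]}}

```text
clock: 9.55
tcp_pos: [0.5042, 0.0732, 0.1429]
orientation: [0.0, 0.619, 0.785, 0.0]
wrist_force: [1.6, -0.0, -7.2]
finger_gap: 0.034
```

Emit:
{"name": "send_rows", "arguments": {"deltas": [[[0.01,-0.01,0.05,0,0,0],[0.01,-0.01,0.05,0,0,0]]]}}

```text
clock: 9.75
tcp_pos: [0.5042, 0.0732, 0.1433]
orientation: [-0.0, 0.619, 0.785, 0.0]
wrist_force: [1.5, 0.2, -6.0]
finger_gap: 0.0343
```

Emit:
{"name": "send_rows", "arguments": {"deltas": [[[0.01,-0.01,0.05,0,0,0],[0.01,-0.01,0.05,0,0,0]]]}}

```text
clock: 9.95
tcp_pos: [0.5042, 0.0731, 0.1438]
orientation: [-0.0, 0.619, 0.785, 0.0]
wrist_force: [1.7, 0.8, -6.0]
finger_gap: 0.034
```

Emit:
{"name": "send_rows", "arguments": {"deltas": [[[0.01,0,0.05,0,0,0],[0.01,0,0.05,0,0,0]]]}}

```text
clock: 10.15
tcp_pos: [0.5042, 0.073, 0.1443]
orientation: [-0.0, 0.619, 0.785, -0.0]
wrist_force: [1.2, 0.9, -6.2]
finger_gap: 0.0337
```

Emit:
{"name": "send_rows", "arguments": {"deltas": [[[0.01,0,0.05,0,0,0],[0.01,0,0.05,0,0,0]]]}}

```text
clock: 10.35
tcp_pos: [0.5043, 0.073, 0.1447]
orientation: [-0.0, 0.619, 0.785, -0.0]
wrist_force: [1.2, 0.3, -5.9]
finger_gap: 0.034
```

Emit:
{"name": "send_rows", "arguments": {"deltas": [[[0.01,-0.01,0.05,0,0,0],[0.01,-0.01,0.05,0,0,0]]]}}

```text
clock: 10.55
tcp_pos: [0.5043, 0.0729, 0.1453]
orientation: [-0.0, 0.619, 0.785, -0.0]
wrist_force: [-1.5, 0.9, -6.2]
finger_gap: 0.0339
```

Emit:
{"name": "send_rows", "arguments": {"deltas": [[[0,-0.01,0.05,0,0,0],[0,-0.01,0.05,0,0,0]]]}}

```text
clock: 10.75
tcp_pos: [0.5043, 0.0728, 0.1458]
orientation: [-0.0, 0.619, 0.785, -0.0]
wrist_force: [-0.8, 1.1, -5.7]
finger_gap: 0.0341
```

Emit:
{"name": "send_rows", "arguments": {"deltas": [[[0,0,0.05,0,0,0],[0,0,0.05,0,0,0]]]}}

```text
clock: 10.95
tcp_pos: [0.5043, 0.0728, 0.1462]
orientation: [-0.0, 0.619, 0.785, -0.0]
wrist_force: [-0.9, 0.9, -7.6]
finger_gap: 0.0343
```

Emit:
{"name": "send_rows", "arguments": {"deltas": [[[0,0,0.03,0,0,0],[0,0,0.03,0,0,0]]]}}

```text
clock: 11.15
tcp_pos: [0.5043, 0.0728, 0.1465]
orientation: [-0.0, 0.619, 0.785, -0.0]
wrist_force: [-2.2, 0.6, -6.3]
finger_gap: 0.0345
```

Emit:
{"name": "send_rows", "arguments": {"deltas": [[[-0.01,0,0.04,0,0,0],[-0.01,0,0.04,0,0,0]]]}}

```text
clock: 11.35
tcp_pos: [0.5044, 0.0727, 0.147]
orientation: [0.0, 0.619, 0.785, -0.0]
wrist_force: [-2.2, -0.5, -7.0]
finger_gap: 0.0339
```

Emit:
{"name": "send_rows", "arguments": {"deltas": [[[-0.01,0,0.04,0,0,0],[-0.01,0,0.04,0,0,0]]]}}

```text
clock: 11.55
tcp_pos: [0.5044, 0.0726, 0.1475]
orientation: [0.0, 0.619, 0.785, -0.0]
wrist_force: [-2.1, -0.2, -6.7]
finger_gap: 0.0338
```

Emit:
{"name": "send_rows", "arguments": {"deltas": [[[-0.01,0,0.04,0,0,0],[-0.01,0,0.04,0,0,0]]]}}

```text
clock: 11.75
tcp_pos: [0.5044, 0.0726, 0.1478]
orientation: [0.0, 0.619, 0.785, -0.0]
wrist_force: [0.2, -1.5, -7.8]
finger_gap: 0.0341
```

```bash
python3 lip.py w6
```

```text
red 5487 213 296 254 354
[0.1723687  0.17810556 0.17887881]
[0.5044 0.0726 0.1478] [ 0.19 -1.49 -7.82]
```

View pics/w6.png

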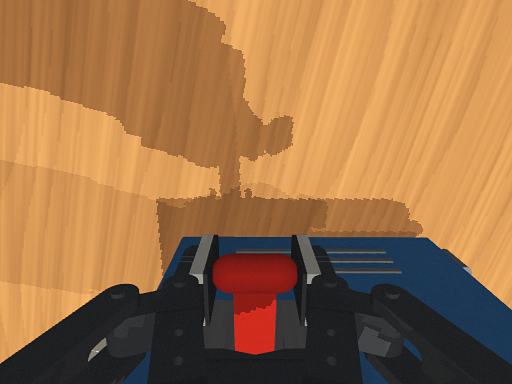

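Emit:
{"name": "send_rows", "arguments": {"deltas": [[[0,-0.01,0.03,0,0,0],[0,-0.01,0.03,0,0,0]]]}}

```text
clock: 12.0
tcp_pos: [0.5044, 0.0726, 0.148]
orientation: [0.0, 0.619, 0.785, -0.0]
wrist_force: [-0.5, -2.2, -7.7]
finger_gap: 0.0344
```

Emit:
{"name": "send_rows", "arguments": {"deltas": [[[0,-0.02,0.03,0,0,0],[0,-0.02,0.03,0,0,0]]]}}

```text
clock: 12.2
tcp_pos: [0.5044, 0.0725, 0.1483]
orientation: [-0.0, 0.619, 0.785, 0.0]
wrist_force: [-0.0, -0.1, -9.5]
finger_gap: 0.0341
```

Emit:
{"name": "send_rows", "arguments": {"deltas": [[[0,0,0.0,0,0,0],[0,0,0,0,0,0]]]}}

```text
clock: 12.4
tcp_pos: [0.5044, 0.0725, 0.1485]
orientation: [0.0, 0.619, 0.785, 0.0]
wrist_force: [-0.2, -1.0, -9.6]
finger_gap: 0.0343
```

Emit:
{"name": "send_rows", "arguments": {"deltas": [[[0,0,0.01,0,0,0],[0,0,0.015,0,0,0],[0,0,0.015,0,0,0]]]}}

```text
clock: 12.7
tcp_pos: [0.5044, 0.0725, 0.1486]
orientation: [0.0, 0.619, 0.785, 0.0]
wrist_force: [0.4, -0.7, -9.7]
finger_gap: 0.0339
```

Emit:
{"name": "send_rows", "arguments": {"deltas": [[[0,0,-0.04,0,0,0],[0,0,-0.09,0,0,0],[0,0,-0.09,0,0,0]]]}}

```text
clock: 13.0
tcp_pos: [0.5044, 0.0726, 0.1479]
orientation: [0.0, 0.619, 0.785, 0.0]
wrist_force: [-2.1, -0.8, -6.1]
finger_gap: 0.0341
```

```bash
cat > arc.py <<'E'
import sys; from h import *
# rows from current yaw: arc.py total_deg nrows
tot,n=float(sys.argv[1]),int(sys.argv[2])
s=get_state(); h=np.array([.6697,.045]); r=s["tcp_pos"][:2]-h
rad=np.hypot(*r); R0=np.hypot(.5044-.6697,.0725-.045); a=np.arctan2(r[1],r[0]); a0=np.arctan2(.0275,-.1653)
q=s["orientation"]; R=Ro.from_quat([q[1],q[2],q[3],q[0]]).as_matrix(); 
print("opened by position",np.degrees(a0-a),"yaw",np.degrees(np.arctan2(R[1,0],R[0,0])),"rad err mm",(rad-R0)*1e3)
print("F radial %.2f tang(opening) %.2f z %.2f"%(s["wrist_force"][:2]@r/rad, s["wrist_force"][:2]@np.array([r[1],-r[0]])/rad, s["wrist_force"][2]),"q6",s["joint_pos"][5],"ft",s["ft_torque"])
rows=[]
for i in range(1,n+1):
    t=-np.radians(tot*i/n); p=Ro.from_euler('z',t).as_matrix()[:2,:2]@r-r
    rows.append([round(p[0]*100,2),round(p[1]*100,2),0,0,0,round(tot*-i/n,2)])
print(rows)
E
python3 arc.py 3 4
```

```text
opened by position 0.02043311479731829 yaw 103.50415051794667 rad err mm 0.02819445422624911
F radial 1.96 tang(opening) -1.15 z -6.06 q6 1.320277160506017 ft [-0.00783981  0.27115108  0.06319884]
[[np.float64(0.04), np.float64(0.22), 0, 0, 0, -0.75], [np.float64(0.08), np.float64(0.43), 0, 0, 0, -1.5], [np.float64(0.12), np.float64(0.65), 0, 0, 0, -2.25], [np.float64(0.17), np.float64(0.86), 0, 0, 0, -3.0]]
```

Emit:
{"name": "send_rows", "arguments": {"deltas": [[[0.02,0.1,0,0,0,-0.35],[0.04,0.2,0,0,0,-0.7],[0.06,0.3,0,0,0,-1.0],[0.06,0.3,0,0,0,-1.0]]]}}

```text
clock: 13.4
tcp_pos: [0.5049, 0.0757, 0.1477]
orientation: [-0.0, 0.626, 0.78, 0.0]
wrist_force: [-1.0, 0.3, -6.1]
finger_gap: 0.0339
```

```bash
python3 arc.py 4 5
```

```text
opened by position 1.1110448920506681 yaw 102.49845039793014 rad err mm 0.07941545459505539
F radial 1.05 tang(opening) 0.12 z -6.14 q6 1.34404043671441 ft [-3.31449460e-04  3.50437303e-01 -5.87475433e-02]
[[np.float64(0.04), np.float64(0.23), 0, 0, 0, -0.8], [np.float64(0.09), np.float64(0.46), 0, 0, 0, -1.6], [np.float64(0.14), np.float64(0.69), 0, 0, 0, -2.4], [np.float64(0.2), np.float64(0.92), 0, 0, 0, -3.2], [np.float64(0.25), np.float64(1.14), 0, 0, 0, -4.0]]
```

Emit:
{"name": "send_rows", "arguments": {"deltas": [[[0.02,0.12,0,0,0,-0.4],[0.04,0.23,0,0,0,-0.8],[0.04,0.23,0,0,0,-0.8]]]}}

```text
clock: 13.7
tcp_pos: [0.5053, 0.078, 0.1477]
orientation: [-0.0, 0.631, 0.775, 0.0]
wrist_force: [-1.2, -0.4, -5.2]
finger_gap: 0.0338
```

```bash
python3 arc.py 10 8
```

```text
opened by position 1.9105763806638434 yaw 101.69285050143976 rad err mm 0.08407013907962835
F radial 1.10 tang(opening) -0.60 z -5.20 q6 1.362618163878416 ft [ 0.08653236  0.3191954  -0.06171097]
[[np.float64(0.08), np.float64(0.36), 0, 0, 0, -1.25], [np.float64(0.16), np.float64(0.71), 0, 0, 0, -2.5], [np.float64(0.25), np.float64(1.07), 0, 0, 0, -3.75], [np.float64(0.35), np.float64(1.42), 0, 0, 0, -5.0], [np.float64(0.46), np.float64(1.77), 0, 0, 0, -6.25], [np.float64(0.57), np.float64(2.12), 0, 0, 0, -7.5], [np.float64(0.69), np.float64(2.46), 0, 0, 0, -8.75], [np.float64(0.82), np.float64(2.8), 0, 0, 0, -10.0]]
```

Past the play with 0.6 N of pull: the latch is free. Swinging on.

Emit:
{"name": "send_rows", "arguments": {"deltas": [[[0.08,0.36,0,0,0,-1.25],[0.16,0.71,0,0,0,-2.5],[0.25,1.07,0,0,0,-3.75],[0.35,1.42,0,0,0,-5],[0.46,1.77,0,0,0,-6.25],[0.57,2.12,0,0,0,-7.5],[0.69,2.46,0,0,0,-8.75],[0.82,2.8,0,0,0,-10]]]}}

```text
clock: 14.5
tcp_pos: [0.5134, 0.1062, 0.1476]
orientation: [-0.0, 0.697, 0.717, -0.0]
wrist_force: [-2.4, 0.1, -5.9]
finger_gap: 0.0343
```

```bash
python3 arc.py 16 12; python3 lip.py w7
```

```text
opened by position 11.94212734776654 yaw 91.60396864825876 rad err mm 0.2582579943932739
F radial 2.24 tang(opening) -0.76 z -5.87 q6 1.5934646836641018 ft [0.07135125 0.59977125 0.04180671]
[[np.float64(0.15), np.float64(0.36), 0, 0, 0, -1.33], [np.float64(0.3), np.float64(0.72), 0, 0, 0, -2.67], [np.float64(0.47), np.float64(1.08), 0, 0, 0, -4.0], [np.float64(0.64), np.float64(1.43), 0, 0, 0, -5.33], [np.float64(0.82), np.float64(1.77), 0, 0, 0, -6.67], [np.float64(1.0), np.float64(2.12), 0, 0, 0, -8.0], [np.float64(1.2), np.float64(2.45), 0, 0, 0, -9.33], [np.float64(1.4), np.float64(2.79), 0, 0, 0, -10.67], [np.float64(1.61), np.float64(3.12), 0, 0, 0, -12.0], [np.float64(1.83), np.float64(3.44), 0, 0, 0, -13.33], [np.float64(2.06), np.float64(3.76), 0, 0, 0, -14.67], [np.float64(2.29), np.float64(4.07), 0, 0, 0, -16.0]]
red 5505 213 492 253 354
[0.17170873 0.17753331 0.1783129 ]
[0.5134 0.1062 0.1476] [-2.36  0.11 -5.87]
```

View pics/w7.png

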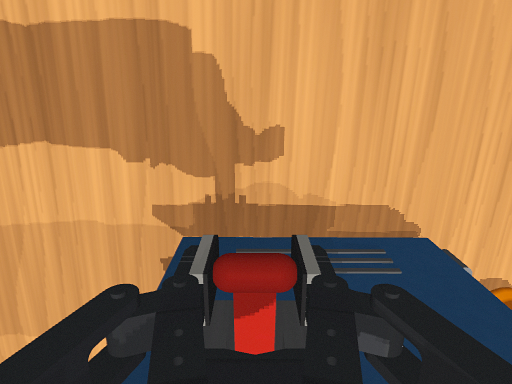

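Door follows; lip still centred (255,272) with the door's edge parallel to the jaws.

Emit:
{"name": "send_rows", "arguments": {"deltas": [[[0.15,0.36,0,0,0,-1.33],[0.3,0.72,0,0,0,-2.67],[0.47,1.08,0,0,0,-4],[0.64,1.43,0,0,0,-5.33],[0.82,1.77,0,0,0,-6.67],[1.0,2.12,0,0,0,-8],[1.2,2.45,0,0,0,-9.33],[1.4,2.79,0,0,0,-10.67],[1.6,3.12,0,0,0,-12],[1.82,3.44,0,0,0,-13.33],[2.05,3.76,0,0,0,-14.67],[2.28,4.07,0,0,0,-16]]]}}

```text
clock: 15.75
tcp_pos: [0.5362, 0.1471, 0.1475]
orientation: [-0.0, 0.79, 0.613, -0.0]
wrist_force: [-5.1, 2.9, -6.0]
finger_gap: 0.034
```

```bash
python3 arc.py 18 12
```

```text
opened by position 27.960155568810215 yaw 75.60312988356524 rad err mm 0.5128690500378341
F radial 5.86 tang(opening) -0.80 z -6.04 q6 1.945048650884644 ft [4.78736808e-01 1.00110318e+00 3.31132043e-04]
[[np.float64(0.27), np.float64(0.35), 0, 0, 0, -1.5], [np.float64(0.55), np.float64(0.68), 0, 0, 0, -3.0], [np.float64(0.84), np.float64(1.02), 0, 0, 0, -4.5], [np.float64(1.14), np.float64(1.34), 0, 0, 0, -6.0], [np.float64(1.45), np.float64(1.66), 0, 0, 0, -7.5], [np.float64(1.76), np.float64(1.96), 0, 0, 0, -9.0], [np.float64(2.08), np.float64(2.26), 0, 0, 0, -10.5], [np.float64(2.41), np.float64(2.55), 0, 0, 0, -12.0], [np.float64(2.75), np.float64(2.83), 0, 0, 0, -13.5], [np.float64(3.1), np.float64(3.11), 0, 0, 0, -15.0], [np.float64(3.45), np.float64(3.37), 0, 0, 0, -16.5], [np.float64(3.81), np.float64(3.63), 0, 0, 0, -18.0]]
```

Emit:
{"name": "send_rows", "arguments": {"deltas": [[[0.25,0.37,0,0,0,-1.5],[0.52,0.71,0,0,0,-3],[0.8,1.06,0,0,0,-4.5],[1.09,1.39,0,0,0,-6],[1.4,1.71,0,0,0,-7.5],[1.7,2.02,0,0,0,-9],[2.02,2.32,0,0,0,-10.5],[2.34,2.62,0,0,0,-12],[2.68,2.91,0,0,0,-13.5],[3.02,3.2,0,0,0,-15],[3.37,3.46,0,0,0,-16.5],[3.73,3.73,0,0,0,-18]]]}}

```text
clock: 16.95
tcp_pos: [0.5745, 0.184, 0.1478]
orientation: [0.0, 0.876, 0.482, 0.0]
wrist_force: [-1.4, 0.6, -5.4]
finger_gap: 0.034
```

```bash
python3 arc.py 20 12
```

```text
opened by position 46.14910362010671 yaw 57.57450184115751 rad err mm 0.9559622644093879
F radial 1.25 tang(opening) -0.85 z -5.40 q6 2.3138648539203843 ft [ 0.24161464  0.51625971 -0.09739472]
[[np.float64(0.41), np.float64(0.27), 0, 0, 0, -1.67], [np.float64(0.82), np.float64(0.53), 0, 0, 0, -3.33], [np.float64(1.25), np.float64(0.78), 0, 0, 0, -5.0], [np.float64(1.68), np.float64(1.01), 0, 0, 0, -6.67], [np.float64(2.12), np.float64(1.23), 0, 0, 0, -8.33], [np.float64(2.56), np.float64(1.44), 0, 0, 0, -10.0], [np.float64(3.01), np.float64(1.64), 0, 0, 0, -11.67], [np.float64(3.46), np.float64(1.82), 0, 0, 0, -13.33], [np.float64(3.92), np.float64(1.99), 0, 0, 0, -15.0], [np.float64(4.39), np.float64(2.15), 0, 0, 0, -16.67], [np.float64(4.86), np.float64(2.29), 0, 0, 0, -18.33], [np.float64(5.33), np.float64(2.42), 0, 0, 0, -20.0]]
```

Emit:
{"name": "send_rows", "arguments": {"deltas": [[[0.41,0.28,0,0,0,-1.67],[0.82,0.54,0,0,0,-3.33],[1.25,0.79,0,0,0,-5],[1.67,1.02,0,0,0,-6.67],[2.11,1.25,0,0,0,-8.33],[2.55,1.46,0,0,0,-10],[2.99,1.67,0,0,0,-11.67],[3.44,1.85,0,0,0,-13.33],[3.9,2.03,0,0,0,-15],[4.37,2.19,0,0,0,-16.67],[4.84,2.33,0,0,0,-18.33],[5.31,2.47,0,0,0,-20]]]}}

```text
clock: 18.15
tcp_pos: [0.6276, 0.2085, 0.1477]
orientation: [0.0, 0.947, 0.322, 0.0]
wrist_force: [-1.5, -0.5, -6.3]
finger_gap: 0.0339
```

Emit:
{"name": "send_rows", "arguments": {"deltas": [[[0,0,0,0,0,0],[0,0,-0.4,0,0,0],[0,0,-0.8,0,0,0],[0,0,-1.2,0,0,0],[0,0,-1.6,0,0,0],[0,0,-1.6,0,0,0]]]}}

```text
clock: 18.75
tcp_pos: [0.6268, 0.2081, 0.1314]
orientation: [0.0, 0.946, 0.323, 0.0]
wrist_force: [-0.2, -0.8, -2.8]
finger_gap: 0.0343
```

```bash
python3 arc.py 1 1; python3 lip.py w8
```

```text
opened by position 65.8232407531318 yaw 37.70293286874524 rad err mm 1.1013097582600884
F radial -0.77 tang(opening) -0.39 z -2.80 q6 2.6831011981485067 ft [-0.17499595  0.06820752 -0.04224839]
[[np.float64(0.29), np.float64(0.07), 0, 0, 0, -1.0]]
red 5531 213 296 254 353
[0.15973595 0.16158178 0.16225932]
[0.6268 0.2081 0.1314] [-0.19 -0.84 -2.8 ]
```

View pics/w8.png

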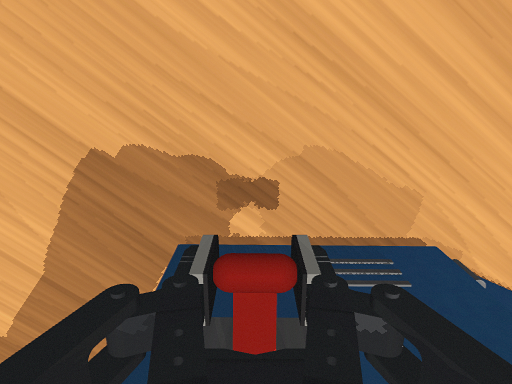

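Emit:
{"name": "send_rows", "arguments": {"deltas": [[[0,0,-0.2,0,0,0],[0,0,-0.3,0,0,0],[0,0,-0.3,0,0,0]]]}}

```text
clock: 19.1
tcp_pos: [0.6272, 0.2082, 0.1294]
orientation: [0.0, 0.946, 0.323, 0.001]
wrist_force: [0.5, -2.5, 1.8]
finger_gap: 0.0343
```

Emit:
{"name": "send_rows", "arguments": {"deltas": [[[0,0,0,0,0,0],[0,0,0,0,0,0],[0,0,0,0,0,0],[0,0,0,0,0,0],[0,0,0,0,0,0],[0,0,0,0,0,0],[0,0,0,0,0,0],[0,0,0,0,0,0]]], "jaw": 1}}

```text
clock: 19.9
tcp_pos: [0.6267, 0.2085, 0.1286]
orientation: [0.0, 0.946, 0.323, -0.0]
wrist_force: [0.3, -0.4, 0.1]
finger_gap: 0.0854
```

```bash
python3 lip.py w9
```

```text
red 5578 213 299 255 354
[0.15792284 0.15996136 0.16098033]
[0.6267 0.2085 0.1286] [ 0.26 -0.39  0.13]
```

View pics/w9.png

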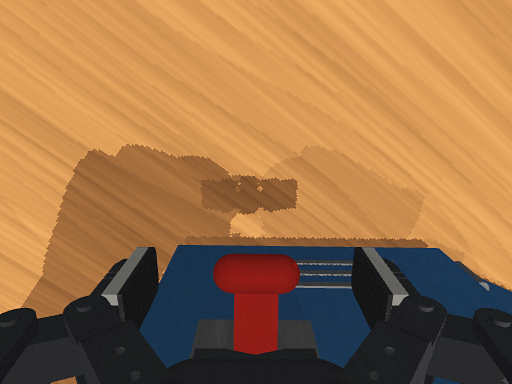

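Lip free at (256,273) with both pads clear. Rising straight up.

Emit:
{"name": "send_rows", "arguments": {"deltas": [[[0,0,1,0,0,0],[0,0,3,0,0,0],[0,0,6,0,0,0],[0,0,9,0,0,0],[0,0,12,0,0,0],[0,0,15,0,0,0],[0,0,15,0,0,0],[0,0,15,0,0,0]]]}}

```text
clock: 20.75
tcp_pos: [0.6273, 0.2086, 0.2801]
orientation: [0.0, 0.946, 0.323, 0.001]
wrist_force: [0.4, 0.1, -0.5]
finger_gap: 0.0851
```

```bash
python3 lip.py w10
python3 - <<'E'
from h import *
s=get_state(); c=read_camera("wrist"); W,ok=wcloud(c,s); im=c["img"].astype(int)
red=(im[...,0]>90)&(im[...,1]<60)&(im[...,2]<60)&ok; p=W[red&(W[...,2]>.1)]; print('lip region',np.median(p,0),np.percentile(p,[2,98],axis=0))
c=read_camera("side"); save(c,"side1"); W,ok=cloud(c)
for t in("oil","spool","tin"):
    for q in silhouettes(c,t)[:1]:
        p=W[q["mask"]&ok]; print(t,q["conf"],np.median(p,0),q["box"])
E
```

```text
red 2152 234 506 158 237
[0.15796382 0.16297277 0.16472288]
[0.6273 0.2086 0.2801] [ 0.35  0.07 -0.49]
lip region [0.61640516 0.1990187  0.15872585] [[0.58848658 0.17767693 0.1527758 ]
 [0.63925292 0.22208685 0.16470716]]
oil 0.58 [ 0.41309841 -0.13497666  0.07854034] [168.2, 200.0, 30.0, 40.4]
spool 0.75 [ 0.76804801 -0.03916759  0.08040411] [335.8, 242.0, 31.8, 39.0]
tin 0.92 [ 0.56223893 -0.1293433   0.23930807] [222.9, 181.1, 31.7, 38.1]
```

View pics/side1.png

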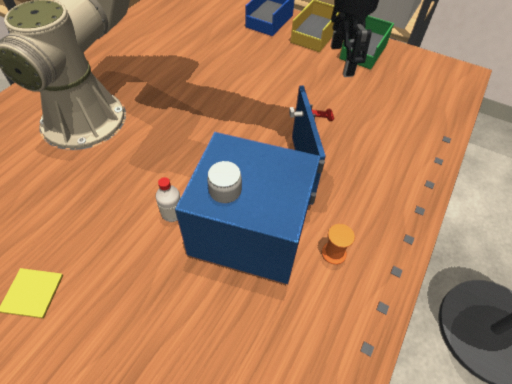

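View pics/w10.png

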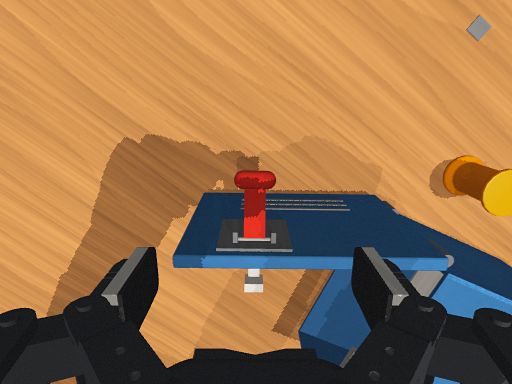

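The door stands open about 66°, the paddle is down and the bystanders have not moved. The gripper is clear, so I'm handing in.

```bash
python3 -c "
from workcell import hand_in; print(hand_in())"
```

```text
the job is handed in; nothing more can be done
None
```

The cabinet door is open about 66°, the paddle is back down, and the job is handed in at about 21 s of the 67 s allowed. `hand_in` reports no verdict, so the result rests on my own checks.

- **Lifting the latch:** I pinched the lip by its ends with 20 N and raised it in small steps. The lift force rose from about 6 N to 9.7 N and stayed there at roughly 22 mm of lift, which I took as the latch bottoming out. I then eased off about 0.9 mm, which brought the force back to about 6 N.
- **Opening the door:** I swung the door along its hinge arc with the tool turning with it, at no more than about 0.3 rad/s. The pull stayed near 1 N. Sideways force on the lip peaked at about 6 N, and I corrected for it.
- **Letting go:** I lowered the paddle, opened the jaws and rose straight up.

**Last checks:**
- **Paddle:** the lip's top measured about 0.161 m just after release, against about 0.159 m at rest.
- **Oil bottle, spool and tin:** each is within about 1 mm of its starting position.
- **Contact:** the wrist force is about zero, and the gripper is well clear of the cabinet.

**One disagreement:** near the top of the lift, the camera showed the lip raised about 19 mm while the tool had moved about 22 mm. The lip may have slipped slightly between the pads, or the depth reading was off. The door still came free without tugging.

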